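# Start the workshop machines in the safe order

## Task

Get the workshop ready for planing with three light touches of the fingertips: press the green start button fully in on the blue box (dust extractor) first, then on the white box (air cleaner), and last on the yellow box (planer). Press each gently until it is flush with its black collar, where it stays. Grasp, lift or shift nothing, and leave the red stop buttons and the other things on the bench alone.

Things in the scene. Friction and masses are not known exactly. Their poses are not given: they have to be found in the camera images.
- extractor_box: the blue radio switch box of the dust extractor: loose, about 0.9 kg, 90 mm (its x) by 150 mm (its y), 50 mm high to its flat top face, on small rubber feet on the bench. Origin: centre of its underside; z up. Green start button at y = +42 mm, red mushroom stop button at y = -42 mm, both at x = 0; a small black pictogram between them.
- extractor_green_top (a point): centre of the top of the green start button of the blue box: a flat round button 32 mm across, standing 14 mm above the box's top face (top 64 mm above the bench) when out; it moves down with the button. A fixed black collar 46 mm across and 4 mm high surrounds it.
- extractor_start (a joint): travel of the green button of the blue box, in m: 0 fully out, 0.010 fully in, when it is flush with its black collar. It slides straight down against about 3 N of steady friction and stays where it is left (no spring).
- extractor_red_top (a point): centre of the top of the red mushroom stop button of the blue box: 36 mm across, its top 22 mm above the box's top face (72 mm above the bench). To be left alone.
- extractor_stop (a joint): travel of the red stop button of the blue box, in m: 0 out, 0.005 pressed; sprung, gives way from about 2 N and is fully in at about 6 N.
- cleaner_box: the white radio switch box of the air cleaner: loose, about 0.9 kg, 90 mm (its x) by 150 mm (its y), 50 mm high to its flat top face, on small rubber feet on the bench. Origin: centre of its underside; z up. Green start button at y = +42 mm, red mushroom stop button at y = -42 mm, both at x = 0; a small black pictogram between them.
- cleaner_green_top (a point): centre of the top of the green start button of the white box: a flat round button 32 mm across, standing 14 mm above the box's top face (top 64 mm above the bench) when out; it moves down with the button. A fixed black collar 46 mm across and 4 mm high surrounds it.
- cleaner_start (a joint): travel of the green button of the white box, in m: 0 fully out, 0.010 fully in, when it is flush with its black collar. It slides straight down against about 3 N of steady friction and stays where it is left (no spring).
- cleaner_red_top (a point): centre of the top of the red mushroom stop button of the white box: 36 mm across, its top 22 mm above the box's top face (72 mm above the bench). To be left alone.
- cleaner_stop (a joint): travel of the red stop button of the white box, in m: 0 out, 0.005 pressed; sprung, gives way from about 2 N and is fully in at about 6 N.
- planer_box: the yellow radio switch box of the planer: loose, about 0.9 kg, 90 mm (its x) by 150 mm (its y), 50 mm high to its flat top face, on small rubber feet on the bench. Origin: centre of its underside; z up. Green start button at y = +42 mm, red mushroom stop button at y = -42 mm, both at x = 0; a small black pictogram between them.
- planer_green_top (a point): centre of the top of the green start button of the yellow box: a flat round button 32 mm across, standing 14 mm above the box's top face (top 64 mm above the bench) when out; it moves down with the button. A fixed black collar 46 mm across and 4 mm high surrounds it.
- planer_start (a joint): travel of the green button of the yellow box, in m: 0 fully out, 0.010 fully in, when it is flush with its black collar. It slides straight down against about 3 N of steady friction and stays where it is left (no spring).
- planer_red_top (a point): centre of the top of the red mushroom stop button of the yellow box: 36 mm across, its top 22 mm above the box's top face (72 mm above the bench). To be left alone.
- planer_stop (a joint): travel of the red stop button of the yellow box, in m: 0 out, 0.005 pressed; sprung, gives way from about 2 N and is fully in at about 6 N.
- finish_can: bystander: closed tin with a bright orange label, 76 mm across, 85 mm high, origin at the centre of its underside
- screw_jar: bystander: amber jar with a dark lid, 62 mm across, 85 mm high, origin at the centre of its underside
- push_block: bystander: wooden push block, plywood sole 110 mm (x) by 55 mm (y), dark wood handle on top, 77 mm high, origin at the centre of its underside
- screw_carton: bystander: plain cardboard carton 60 mm (x) by 80 mm (y) by 50 mm high, origin at the centre of its underside
Not all that is in view belongs to the job. Several things have the shape of the planer_box; the one meant has the colours described above.

How it is judged:
By the outcome, as a careful person would: the job done as asked, in the order asked, and still so for the second after the job is handed in, with the robot touching nothing.
It also fails if it takes over 48 s, if anything falls off the work surface, if the arm or the gripper's body presses on something with over 40 N, if the wrist force passes 120 N, or if a joint passes its speed limit or range.

## Robot

A 7-joint arm with a two-finger parallel gripper is mounted at the origin on the work surface. World frame = base frame: x ahead of the robot, y to its left, z up, the work surface at z = 0. Lengths are in m, angles in degrees, forces in N, time in s.
With the tool pointing down it reaches from about 0.425 to 0.875 m from the base axis. Payload 4.7 kg.
Tool frame: the origin (TCP) lies between the finger pads; the fingertips stand 19 mm ahead of it and the grasp point (between the pads) is the TCP; x points along the fingers, z is the direction in which the jaws open and shut, and the axes are right-handed (so a half turn about x gives the same grasp; the last joint's range is limited). The gripper opens to 87 mm and grips with 3 to 60 N. Pads are 19 mm wide; open, the fingers measure 117 mm over their backs; the gripper's body (75 mm by 190 mm) begins 51 mm behind the grasp point.
Start: joints at [76.61, 18.392, -4.016, 83.108, 1.295, 78.541, -3.26], TCP at [0.159, -0.63, 0.242] pointing down, gripper open.
Joint ranges: [-163.93, 163.93], [-17.29, 119.83], [-79.2, 71.16], [3.27, 140.29], [-89.18, 269.18], [5.43, 117.66], [-154.24, 154.24]. Speed limits (degrees/s): [147.25, 147.25, 180, 180, 180, 180, 180].

## Interface

Orientations are given as [roll, pitch, yaw] about the fixed x, y, z axes, in that order (R = Rz(yaw) Ry(pitch) Rx(roll)).
In Python, from cell import monitor, read_camera, camera_model, env, regions_of gives the robot as it stands. The module is installed in compiled form; this text tells all that it offers.
- The arm moves only by the tool step_arm, never from a script. Its argument "deltas" is a list of rows, each a list of 5 numbers: the gripper's target within -1 to 1 (fully open at 1, half-way at 0, shut at -1), then the shift along the tool's x, y, z in m, then the turn about the tool's x in degrees. A call has 1 to 12 rows; each row is the pose to reach, as a shift and turn from the pose commanded when the call began, along the tool's axes at that moment; what a row does not reach only later rows make up. A row lasts 1/8 s, in which the tool goes at most 62.5 mm and 10.7 degrees, less where a joint would pass 70% of its speed; a pose out of reach is approached as far as the arm can. A call with a gripper value outside its range is refused whole. The fingers move at their own pace and stop on an object; "newtons" is the grip in N (left out, the last holds). Time passes only in rows, so rows that repeat a pose let the fingers close. It gives the time, the measured TCP pose, the force and the opening at its end, in the units of the state.
- monitor.get_obs(): the state, without advancing time (a new reading comes with each control period).
- read_camera(name): name is "side" or "top" or "wrist"; returns (picture, depth): 480x640x3 uint8, red, green, blue; 480x640 float32, m along the optical axis (not along the pixel's ray), 0 where there is no reading.
- camera_model(name): a dict with "fx", "fy", "cx", "cy" (pixels), "xyz" and "attitude" of the camera in the world. Camera axes: x right, y down, z forward; pixel columns grow to the right and rows downward; lengths in m; the calibration is good to about 2 mm. A picture is of the moment at which its call begins: read the wrist's pose just before it. camera_model takes no time and is no camera call; for the wrist camera it gives the pose at the moment of the call.
- env.sign_off(): hands the job in, once; it reports no verdict.
Trained networks look in the newest picture that a camera, given by its name, has taken for a name from the list of things; names that differ only in an ending like _2 or _b are one class to them, and where a whole thing is asked for, a point or a joint stands for the part that bears it (a point fixed in the world has none). Each returns a list of dicts, best first, with "p" (0 to 1); they miss things now and then, are a little off and sometimes report something else, mostly with a low value. They report only what shows in the picture. A call takes as long as a camera call. They do not tell look-alikes from the thing itself.
- regions_of(camera, thing): "pixels" (480x640 bool, what is visible of it) and "pixel" ([column, row] in pixels, amid what is visible of it).
The state is a dict: "time_s": time; "qpos": joint angles; "joint_velocities": joint speeds; "effort": joint torques, N m; "tool_pos": TCP position; "tool_rot": TCP orientation; "force": force on the tool from outside, world axes, zero at the start; "wrist_torque": the same for the moment, N m; "grip_width": finger opening in m.
Only numpy, scipy, OpenCV 4.12 (cv2) and the standard library are available. Lean on these libraries where they do the work, as an engineer would, in place of code of your own. Each camera call takes 0.05 s, during which the arm holds its last target. There are 200 camera calls.

## Working session

There is one attempt and no reset: what is moved stays moved. The work goes in short steps, Python scripts to look and compute and a tool call to move; the robot and the scene stay as the last step left them, time stands still between calls to the robot, and variables do not carry over. Pictures are saved under pics/ and viewed, about 8 in all and at most 12, crops included, and the job is handed in when it is done.

Besides the shell and the picture viewer there is one more tool, called after "Emit:" as name(argument=value, ...) on one line, values as JSON. step_arm: Moves the arm, as the interface text tells. Its arguments: {"type":"object","properties":{"deltas":{"type":"array"},"newtons":{"type":"number"}},"required":["deltas"]}

```bash
mkdir -p pics
cat > h.py <<'E'
import numpy as np, cv2
from scipy.spatial.transform import Rotation as R
from cell import monitor, read_camera, camera_model, env, regions_of
def save(n,im): cv2.imwrite(f'pics/{n}.png',im[...,::-1])
def cam(name):
    m=camera_model(name); im,d=read_camera(name); return m,im,d
E
python3 - <<'E'
from h import *
for n in ('top','side'):
    m,im,d=cam(n); save(n+'0',im); print(n,m)
    np.savez(f'{n}0.npz',im=im,d=d)
o=monitor.get_obs()
print(o)
E
```

```text
top {'fx': 593.1544750781255, 'fy': 593.1544750781255, 'cx': 319.3941452802872, 'cy': 231.33372448038796, 'xyz': array([ 0.28193469, -0.00737013,  1.35048673]), 'attitude': array([-169.29342709,    1.23002618,  -90.33937768])}
side {'fx': 523.3110016061222, 'fy': 523.3110016061222, 'cx': 314.4089530739119, 'cy': 233.70605484774046, 'xyz': array([0.19735693, 0.81030943, 0.84035883]), 'attitude': array([-1.31083606e+02,  7.13054192e-02, -1.57482964e+02])}
{'time_s': 0.1, 'qpos': array([76.61087967, 18.43456753, -4.01402944, 83.16742066,  1.29572824,
       78.54102876, -3.26012141]), 'joint_velocities': array([-0.07113267,  0.01370312,  0.06134711, -0.09700578,  0.02195884,
        0.01229721, -0.01710242]), 'effort': array([ 1.59784081e-04, -4.92570806e+01, -4.05548969e-01, -3.13398993e+01,
       -6.41482067e-02,  3.95585387e-02,  6.24092308e-05]), 'tool_pos': array([ 0.15923786, -0.62971928,  0.24057774]), 'tool_rot': array([-176.1160832 ,   89.90202334,  108.0812193 ]), 'force': array([ 0.08442191, -0.10159371, -0.37002466]), 'wrist_torque': array([-0.04546553, -0.02570693,  0.00757488]), 'grip_width': 0.0871722587407538}
```

View pics/top0.png

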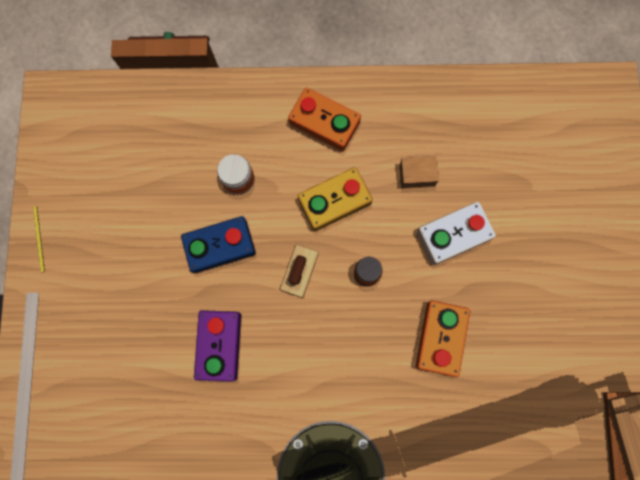

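View pics/side0.png

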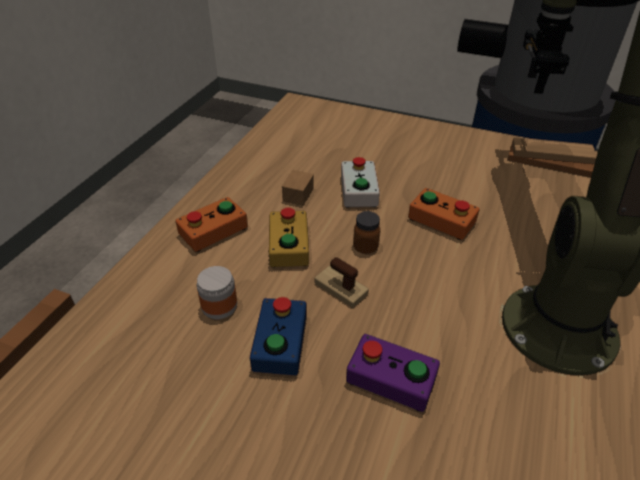

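The top view shows the blue box's green button at (198,248), the white box's at (441,238) and the yellow box's at (318,204). The look-alikes are orange boxes at (324,118) and (443,338) and a purple one at (217,345), all rejected on colour. Bystanders: can (235,172), jar (368,271), push block (299,272) and carton (419,170).

```bash
cat >> h.py <<'E'
def ray_plane(m,px,z):
    Rm=R.from_euler('xyz',m['attitude'],degrees=True).as_matrix()
    r=Rm@np.array([(px[0]-m['cx'])/m['fx'],(px[1]-m['cy'])/m['fy'],1]); t=(z-m['xyz'][2])/r[2]
    return m['xyz']+t*r
def discs(im,kind):
    h=cv2.cvtColor(im,cv2.COLOR_RGB2HSV)
    mk=cv2.inRange(h,(50,100,40),(85,255,255)) if kind=='g' else cv2.inRange(h,(0,190,120),(4,255,255))|cv2.inRange(h,(174,190,120),(180,255,255))
    n,l,s,c=cv2.connectedComponentsWithStats(mk)
    return [(c[i],s[i,4]) for i in range(1,n) if s[i,4]>60]
E
python3 - <<'E'
from h import *
for n in ('top','side'):
    m=camera_model(n); im=np.load(n+'0.npz')['im']
    for k,z in (('g',.064),('r',.072)):
        for c,a in discs(im,k): print(n,k,c.round(1),a,ray_plane(m,c,z).round(4))
im=np.load('top0.npz')['im']
save('crop',cv2.resize(im[160:280,170:510],None,fx=2.3,fy=2.3,interpolation=cv2.INTER_CUBIC))
m,im,d=cam('top')
for t in ('extractor_box','cleaner_box','planer_box'):
    for r in regions_of('top',t)[:4]: print(t,r['p'],r['pixel'])
o=monitor.get_obs(); print(R.from_euler('xyz',o['tool_rot'],degrees=True).as_matrix().round(3))
E
```

```text
top g [340.1 122. ] 172 [ 0.7791 -0.03    0.064 ]
top g [317.6 203.5] 190 [0.5886 0.0223 0.064 ]
top g [441. 238.] 184 [ 0.5078 -0.2478  0.064 ]
top g [196.9 247.3] 208 [0.4921 0.2893 0.064 ]
top g [448.6 318.3] 199 [ 0.3333 -0.2563  0.064 ]
top g [213.3 365.2] 222 [0.238 0.246 0.064]
top r [307.7 104.2] 155 [0.8201 0.0436 0.072 ]
top r [351.4 186.7] 156 [ 0.6241 -0.0531  0.072 ]
top r [475.8 222.3] 135 [ 0.5407 -0.3237  0.072 ]
top r [233.  235.9] 180 [0.5155 0.2087 0.072 ]
top r [215.4 325.3] 197 [0.3217 0.2423 0.072 ]
top r [442.1 357.6] 203 [ 0.2514 -0.2375  0.072 ]
side g [361.1 182. ] 73 [ 0.5061 -0.2425  0.064 ]
side g [429.2 196.1] 85 [ 0.3322 -0.2497  0.064 ]
side g [225.2 205.8] 90 [ 0.7768 -0.0245  0.064 ]
side g [288.  238.9] 115 [0.5871 0.0268 0.064 ]
side g [275.  341.3] 226 [0.4913 0.2918 0.064 ]
side g [417.  368.3] 243 [0.2374 0.2497 0.064 ]
side r [461.7 204.4] 74 [ 0.2515 -0.236   0.072 ]
side r [287.4 211.9] 75 [ 0.6241 -0.0513  0.072 ]
side r [193.8 215.6] 84 [0.8199 0.0445 0.072 ]
side r [281.6 303.5] 144 [0.5156 0.2109 0.072 ]
side r [372.2 348.1] 201 [0.3213 0.2445 0.072 ]
extractor_box 0.79 [219.0, 245.3]
cleaner_box 0.31 [296.7, 273.4]
planer_box 0.78 [336.6, 198.1]
planer_box 0.76 [218.3, 344.8]
planer_box 0.74 [446.2, 336.6]
planer_box 0.73 [325.1, 117.0]
[[-0.     0.969  0.245]
 [ 0.001  0.245 -0.969]
 [-1.    -0.    -0.001]]
```

View pics/crop.png

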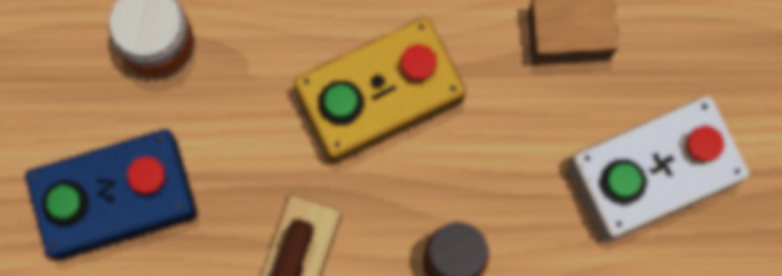

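The crop confirms the choice: blue, yellow and white boxes, with green buttons at the left ends at crop (65,202), (341,101) and (623,181). The top and side cameras agree within 5 mm. I'll shut the gripper and travel via a waypoint to above the blue box.

Emit:
step_arm(deltas=[[-1,0,0.05,-0.037,0],[-1,0,0.1,-0.074,0],[-1,0,0.15,-0.111,0],[-1,0,0.2,-0.148,0],[-1,0,0.25,-0.185,0],[-1,0,0.3,-0.222,0],[-1,0,0.35,-0.259,0],[-1,0,0.4,-0.296,0],[-1,0,0.45,-0.333,0],[-1,0,0.497,-0.369,0],[-1,0,0.497,-0.369,0]], newtons=5)

```text
time_s: 1.68
tool_pos: [0.5532, -0.1441, 0.2417]
tool_rot: [138.6, 89.8, 63.4]
force: [1.1, -0.6, -0.5]
grip_width: 0.0003
```

Emit:
step_arm(deltas=[[-1,0,0.006,-0.055,0],[-1,0,0.012,-0.11,0],[-1,0,0.018,-0.165,0],[-1,0,0.024,-0.22,0],[-1,0,0.03,-0.275,0],[-1,0,0.036,-0.33,0],[-1,0.02,0.042,-0.385,0],[-1,0.05,0.047,-0.436,0],[-1,0.08,0.047,-0.436,0],[-1,0.08,0.047,-0.436,0],[-1,0.08,0.047,-0.436,0]])

```text
time_s: 3.05
tool_pos: [0.4905, 0.2825, 0.1625]
tool_rot: [63.1, 89.9, -12.8]
force: [0.2, -0.2, 0.4]
grip_width: 0.0004
```

```bash
cat > look.py <<'E'
import sys
from h import *
o=monitor.get_obs(); m,im,d=cam('wrist'); save(sys.argv[1],im)
Rm=R.from_euler('xyz',o['tool_rot'],degrees=True).as_matrix()
print(o['time_s'],o['tool_pos'].round(4),o['tool_rot'].round(1),o['force'].round(2)); print(Rm.round(3))
for k,z in (('g',.064),('r',.072)):
    for c,a in discs(im,k): print(k,c.round(1),a,ray_plane(m,c,z).round(4),d[int(c[1]),int(c[0])])
for a in sys.argv[2:]:
    x,y=map(float,a.split(',')); print('shift tool axes',(Rm.T@(np.array([x,y,.083])-o['tool_pos'])).round(4))
E
python3 look.py w1 .4917,.2905
```

```text
3.05 [0.4905 0.2825 0.1625] [ 63.1  89.9 -12.8] [ 0.21 -0.23  0.37]
[[ 0.001  0.97   0.243]
 [-0.     0.243 -0.97 ]
 [-1.     0.001  0.001]]
g [307.4 239.6] 2010 [0.4921 0.2892 0.064 ] 0.24990545
r [443.7 237.1] 2455 [0.5157 0.2094 0.072 ] 0.2399407
shift tool axes [ 0.0795  0.003  -0.0076]
```

View pics/w1.png

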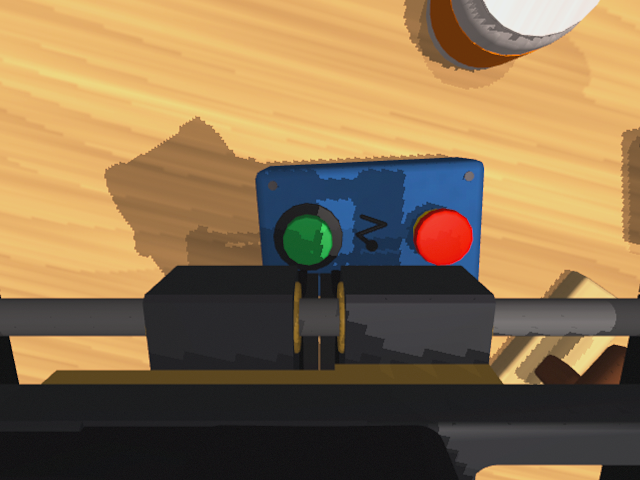

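The wrist view shows the blue box with green at (307,240) and red at (444,237). Its estimate (0.492, 0.289) agrees with the others, so I'll centre and come down to just above the button.

Emit:
step_arm(deltas=[[-1,0.02,0.004,-0.006,0],[-1,0.045,0.004,-0.006,0],[-1,0.065,0.004,-0.006,0],[-1,0.07,0.004,-0.006,0],[-1,0.07,0.004,-0.006,0],[-1,0.07,0.004,-0.006,0]])

```text
time_s: 3.85
tool_pos: [0.4923, 0.2909, 0.0923]
tool_rot: [101.0, 89.9, 25.2]
force: [-0.0, 0.7, 1.1]
grip_width: 0.0008
```

Emit:
step_arm(deltas=[[-1,0.004,0,0,0],[-1,0.008,0,0,0],[-1,0.01,0,0,0],[-1,0.012,0,0,0],[-1,0.013,0,0,0],[-1,0.014,0,0,0],[-1,0.015,0,0,0],[-1,0.016,0,0,0],[-1,0.016,0,0,0]])

```text
time_s: 4.97
tool_pos: [0.4919, 0.2905, 0.0754]
tool_rot: [102.3, 90.0, 26.5]
force: [1.6, 0.4, 1.0]
grip_width: 0.0004
```

Emit:
step_arm(deltas=[[-1,0.0005,0,0,0],[-1,0.001,0,0,0]])

```text
time_s: 5.22
tool_pos: [0.4919, 0.2905, 0.0746]
tool_rot: [84.3, 90.0, 8.5]
force: [0.4, -0.2, 3.4]
grip_width: 0.0007
```

Emit:
step_arm(deltas=[[-1,0.0005,0,0,0],[-1,0.001,0,0,0]])

```text
time_s: 5.48
tool_pos: [0.4919, 0.2905, 0.0736]
tool_rot: [80.4, 90.0, 4.6]
force: [1.5, 0.2, 2.6]
grip_width: 0.0008
```

Emit:
step_arm(deltas=[[-1,0.0005,0,0,0],[-1,0.001,0,0,0]])

```text
time_s: 5.72
tool_pos: [0.4919, 0.2905, 0.0734]
tool_rot: [22.3, 90.0, -53.5]
force: [-0.7, -1.4, 11.1]
grip_width: 0.0003
```

Force rose from 3 to 11 N with the TCP at 73.4 mm, so the button is at its stop. I'll retract and check.

Emit:
step_arm(deltas=[[-1,-0.01,0,0,0],[-1,-0.05,0,0,0],[-1,-0.09,0,0,0],[-1,-0.09,0,0,0],[-1,-0.09,0,0,0]])

```text
time_s: 6.35
tool_pos: [0.491, 0.2901, 0.1618]
tool_rot: [-70.7, 89.9, -146.5]
force: [-0.2, -0.8, -0.7]
grip_width: 0.0004
```

```bash
cat >> look.py <<'E'
g=[c for c,a in discs(im,'g') if a>800]
for c in g:
    yy,xx=np.mgrid[:480,:640]; rr=np.hypot(xx-c[0],yy-c[1])
    Rc=R.from_euler('xyz',m['attitude'],degrees=True).as_matrix()
    P=np.stack([(xx-m['cx'])/m['fx']*d,(yy-m['cy'])/m['fy']*d,d],-1)@Rc.T+m['xyz']
    s=d>0; print('disc z',np.median(P[(rr<12)&s][:,2]).round(4)); 
    h=cv2.cvtColor(im,cv2.COLOR_RGB2HSV)
    dark=(h[...,2]<60)&(rr<50)&(rr>20)&s&(yy<c[1]); print('collar z',np.percentile(P[dark][:,2],[20,50,80]).round(4) if dark.any() else None)
E
python3 look.py w2
```

```text
6.35 [0.491  0.2901 0.1618] [ -70.7   89.9 -146.5] [-0.16 -0.8  -0.74]
[[-0.001  0.969  0.245]
 [-0.001  0.245 -0.969]
 [-1.    -0.002  0.001]]
r [455.7 240.4] 2410 [0.5161 0.2095 0.072 ] 0.24074702
```

View pics/w2.png

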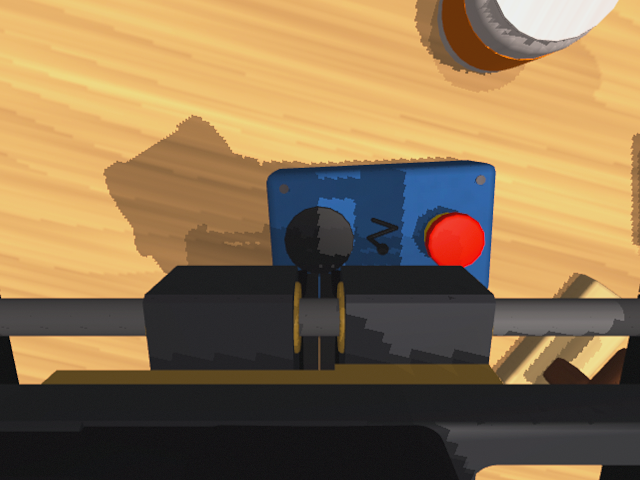

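The green is now entirely hidden and only the black disc of the flush collar shows at (319,238). The red button is still out and the box hasn't moved. Next is the white box.

Emit:
step_arm(deltas=[[-1,0,-0.012,0.055,0],[-1,0,-0.024,0.11,0],[-1,0,-0.036,0.165,0],[-1,0,-0.048,0.22,0],[-1,0,-0.06,0.275,0],[-1,0,-0.072,0.33,0],[-1,0,-0.084,0.385,0],[-1,0,-0.096,0.44,0],[-1,0,-0.108,0.49,0],[-1,0,-0.116,0.525,0],[-1,0,-0.116,0.525,0],[-1,0,-0.116,0.525,0]])

```text
time_s: 7.9
tool_pos: [0.5076, -0.2455, 0.1613]
tool_rot: [-152.5, 89.8, 131.7]
force: [0.3, 0.5, 0.4]
grip_width: 0.0005
```

```bash
python3 look.py w3 .507,-.247
```

```text
7.9 [ 0.5076 -0.2455  0.1613] [-152.5   89.8  131.7] [0.35 0.5  0.39]
[[-0.002  0.969  0.246]
 [ 0.002  0.246 -0.969]
 [-1.    -0.001 -0.003]]
g [323.  244.4] 2011 [ 0.5085 -0.2487  0.064 ] 0.24802107
r [460.2 227.2] 2454 [ 0.5412 -0.3253  0.072 ] 0.23746578
shift tool axes [ 0.0783 -0.0008  0.0015]
disc z 0.0641
collar z [0.0534 0.0541 0.0546]
```

View pics/w3.png

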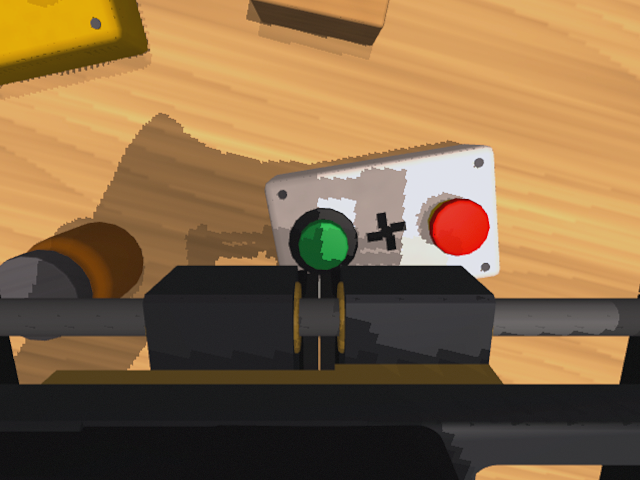

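White box: green at (323,244), red at (460,227), nearly under the tool. Descending and pressing.

Emit:
step_arm(deltas=[[-1,0.02,0,0.002,0],[-1,0.045,0,0.002,0],[-1,0.065,0,0.002,0],[-1,0.072,0,0.002,0],[-1,0.075,0,0.002,0],[-1,0.078,0,0.002,0],[-1,0.08,0,0.002,0],[-1,0.082,0,0.002,0],[-1,0.084,0,0.002,0],[-1,0.086,0,0.002,0],[-1,0.087,0,0.002,0],[-1,0.087,0,0.002,0]])

```text
time_s: 9.45
tool_pos: [0.5089, -0.2491, 0.0756]
tool_rot: [50.2, 89.9, -25.6]
force: [1.6, -0.7, 1.4]
grip_width: 0.0005
```

Emit:
step_arm(deltas=[[-1,0.0005,0,0,0],[-1,0.001,0,0,0]])

```text
time_s: 9.7
tool_pos: [0.5089, -0.2491, 0.0748]
tool_rot: [44.9, 89.9, -30.9]
force: [1.0, -0.2, 2.2]
grip_width: 0.0005
```

Emit:
step_arm(deltas=[[-1,0.0005,0,0,0],[-1,0.001,0,0,0]])

```text
time_s: 9.95
tool_pos: [0.5089, -0.2491, 0.0737]
tool_rot: [44.4, 90.0, -31.4]
force: [2.4, -0.5, 2.7]
grip_width: 0.0001
```

Emit:
step_arm(deltas=[[-1,0.0005,0,0,0],[-1,0.001,0,0,0]])

```text
time_s: 10.2
tool_pos: [0.5089, -0.2491, 0.0734]
tool_rot: [21.8, 90.0, -54.0]
force: [-0.4, -0.5, 10.9]
grip_width: 0.0004
```

Same signature as before: 10.9 N at 73.4 mm. I'll retract and check.

Emit:
step_arm(deltas=[[-1,-0.01,0,0,0],[-1,-0.05,0,0,0],[-1,-0.09,0,0,0],[-1,-0.09,0,0,0],[-1,-0.09,0,0,0]])

```text
time_s: 10.82
tool_pos: [0.5075, -0.2485, 0.1616]
tool_rot: [-123.9, 89.9, 160.3]
force: [-0.3, 0.8, 0.4]
grip_width: 0.0008
```

```bash
python3 look.py w4 .5885,.0225
```

```text
10.825 [ 0.5075 -0.2485  0.1616] [-123.9   89.9  160.3] [-0.32  0.76  0.45]
[[-0.002  0.969  0.245]
 [ 0.001  0.245 -0.969]
 [-1.    -0.002 -0.001]]
r [454.9 225.4] 2458 [ 0.5412 -0.3253  0.072 ] 0.23794158
shift tool axes [ 0.0787  0.1451 -0.2428]
```

View pics/w4.png

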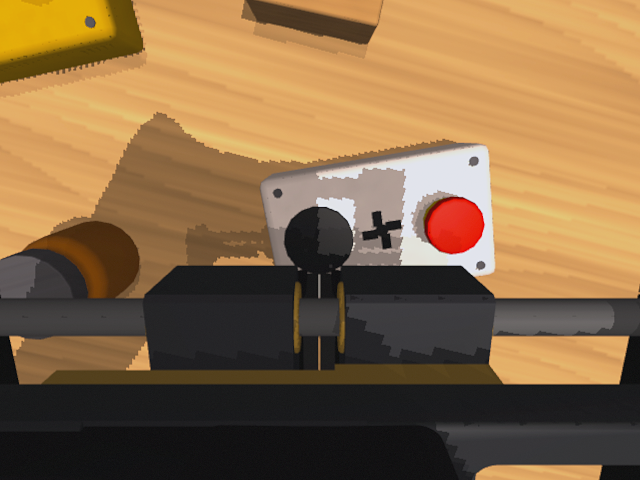

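The white box's green is flush: only the black disc shows at (319,240). Its red button and pose are unchanged. Now the yellow box.

Emit:
step_arm(deltas=[[-1,0,0.029,-0.048,0],[-1,0,0.058,-0.096,0],[-1,0,0.087,-0.144,0],[-1,0,0.116,-0.192,0],[-1,0,0.145,-0.243,0],[-1,0,0.145,-0.243,0],[-1,0,0.145,-0.243,0]])

```text
time_s: 11.75
tool_pos: [0.5885, 0.0217, 0.161]
tool_rot: [-92.3, 89.8, -168.0]
force: [0.2, -0.4, 0.2]
grip_width: 0.0002
```

```bash
python3 look.py w5 .5885,.0225
```

```text
11.75 [0.5885 0.0217 0.161 ] [ -92.3   89.8 -168. ] [ 0.22 -0.41  0.19]
[[-0.003  0.969  0.246]
 [-0.001  0.246 -0.969]
 [-1.    -0.003 -0.   ]]
g [316.7 243. ] 2017 [0.5893 0.0222 0.064 ] 0.24850178
r [453.4 220.9] 2480 [ 0.6247 -0.0532  0.072 ] 0.23573203
r [ 13.4 280.8] 987 [0.5217 0.1996 0.072 ] 0.24491118
shift tool axes [ 0.078   0.0004 -0.0008]
disc z 0.0641
collar z [0.0535 0.0541 0.0547]
```

View pics/w5.png

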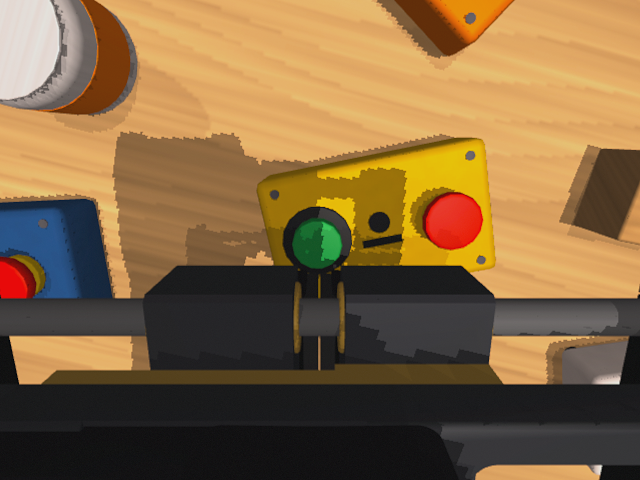

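Yellow box: green at (317,243), red at (453,221), with the tool over the green within 1 mm. Pressing.

Emit:
step_arm(deltas=[[-1,0.02,0,0,0],[-1,0.045,0,0,0],[-1,0.065,0,0,0],[-1,0.072,0,0,0],[-1,0.075,0,0,0],[-1,0.078,0,0,0],[-1,0.08,0,0,0],[-1,0.082,0,0,0],[-1,0.084,0,0,0],[-1,0.086,0,0,0],[-1,0.087,0,0,0],[-1,0.088,0,0,0]])

```text
time_s: 13.3
tool_pos: [0.59, 0.0223, 0.0747]
tool_rot: [77.0, 89.9, 1.2]
force: [0.5, -0.0, 2.7]
grip_width: 0.0001
```

Emit:
step_arm(deltas=[[-1,0.0005,0,0,0],[-1,0.001,0,0,0]])

```text
time_s: 13.55
tool_pos: [0.59, 0.0223, 0.0737]
tool_rot: [80.1, 89.9, 4.3]
force: [2.4, -0.7, 3.2]
grip_width: 0.0004
```

Emit:
step_arm(deltas=[[-1,0.0005,0,0,0],[-1,0.001,0,0,0]])

```text
time_s: 13.8
tool_pos: [0.59, 0.0223, 0.0734]
tool_rot: [54.1, 89.9, -21.7]
force: [-0.9, -0.4, 9.9]
grip_width: 0.0004
```

Emit:
step_arm(deltas=[[-1,-0.01,0,0,0],[-1,-0.05,0,0,0],[-1,-0.1,0,0,0],[-1,-0.15,0,0,0],[-1,-0.15,0,0,0],[-1,-0.15,0,0,0]])

```text
time_s: 14.55
tool_pos: [0.5886, 0.022, 0.2217]
tool_rot: [-91.0, 89.9, -166.8]
force: [0.7, -0.6, 0.1]
grip_width: 0.0006
```

Run:
```python
from h import *
o=monitor.get_obs(); print(o['time_s'],o['tool_pos'],o['force'])
_,w,_=cam('wrist'); m,s,_=cam('side'); mt,t,_=cam('top')
for n,mm,im in(('wrist',None,w),('side',m,s),('top',mt,t)):
    for k,z in (('g',.064),('r',.072)):
        for c,a in discs(im,k): print(n,k,c.round(1),a,ray_plane(mm,c,z).round(3) if mm else '')
save('fin',np.hstack([cv2.resize(w,(400,300)),cv2.resize(s[140:400,160:507],(400,300))]))
```

```text
14.55 [0.58861949 0.02202908 0.2216984 ] [ 0.71506896 -0.57130348  0.14928566]
wrist g [456.1   1.2] 72 
wrist r [426.9 204.5] 1616 
wrist r [ 62.3 257.1] 1596 
side g [429.2 196.2] 89 [ 0.332 -0.249  0.064]
side g [225.3 205.9] 93 [ 0.776 -0.024  0.064]
side g [416.8 368.7] 257 [0.237 0.251 0.064]
side r [461.7 204.7] 78 [ 0.251 -0.235  0.072]
side r [287.3 212. ] 76 [ 0.624 -0.051  0.072]
side r [193.6 215.7] 86 [0.82  0.045 0.072]
side r [281.7 303.5] 156 [0.516 0.211 0.072]
side r [371.9 348.4] 196 [0.322 0.245 0.072]
top g [448.6 318.3] 199 [ 0.333 -0.256  0.064]
top g [213.3 365.2] 221 [0.238 0.246 0.064]
top r [475.8 222.3] 128 [ 0.541 -0.324  0.072]
top r [232.9 236.1] 179 [0.515 0.209 0.072]
top r [215.5 325.3] 195 [0.322 0.242 0.072]
top r [441.9 357.7] 196 [ 0.251 -0.237  0.072]
```

View pics/fin.png

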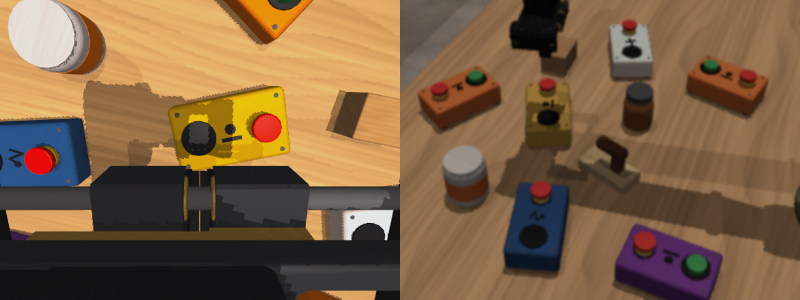

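The three target greens are flush. All reds and bystanders are where they were, the decoys' greens are still out, and the arm is clear.

```bash
python3 -c "
from h import *
print(env.sign_off())"
```

```text
the job is handed in; nothing more can be done
None
```

I pressed the three green start buttons with the closed fingertips in the order asked: blue extractor, white air cleaner, then yellow planer. I handed the job in at about 15 s of robot time; the sign-off gives no verdict.

- **Presses:** each button slid in at about 3 N. The force then rose to 10–11 N with the tool at 73.4 mm, where I expected the button to be fully in.
- **Final pictures:** all three buttons are flush, with only the black collar showing.
- **Left alone:** the three boxes' red stop buttons are out and did not move, measured to about 1 mm. The orange and purple look-alike boxes and the bystanders look untouched. The arm ended about 14 cm above the yellow box, touching nothing.
- **Disagreements:** the trained network found the blue and yellow boxes. It took the push block for the white box (p 0.31) and also reported the orange and purple look-alikes as the planer box. I chose the boxes by colour and located the buttons from the calibrated images. The cameras agreed to about 5 mm.

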